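Open the photometer's sample port

TASK

A jar has been left on the photometer, partly over the large sample-port hatch in its deck. Without picking anything up, slide the jar along the deck until it stands wholly off that hatch (and off the small lamp hatch), then press the ribbed front of the sample-port hatch gently, just once, to release its push-push latch, take your finger away so that the hatch swings fully open by itself, and see that it stays open. The lamp hatch stays shut, and the vials and everything else on the bench are left where they are.

Things in the scene. Friction and masses are not known exactly. Their poses are not given: they have to be found in the camera images.
- photometer: benchtop vial photometer, fixed: grey case 250 mm deep (its x), 360 mm wide (its y); origin at the centre of its underside, z up, x to its rear, y to its left. A sloping front with display and keys faces the robot (-x); behind it a level deck 105 mm above the bench, x -50 to +125, y -180 to +180 mm. Set in the deck, tops 1 mm below it, are two mid-grey flaps hinged at the rear: sample port and lamp
- sample_hatch (a joint): angle of the large sample-port hatch (rad): 0 shut and latched, about -0.058 pressed in to the stop, 1.25 fully open. The flap fills photometer x -25 to +60, y -145 to -55 mm and opens upwards and to the rear. A spring holds it open once its latch is freed, so it stays; pressing the open flap all the way down latches it shut again
- sample_hatch_press (a point): where to press the sample-port hatch: middle of the ribbed patch on its top, 20 mm behind its front edge, half-way across; shut, it is at photometer x -5, y -100 mm, 104 mm above the bench, and it moves with the flap. About 3 N and 3 mm free the push-push latch (it stops hard at 4 mm; under 2 mm it stays latched); when let go it follows the finger up and swings open in about 1 s, pushing with up to 2 N
- sample_hatch_hinge (a point): middle of the sample-port hatch's hinge line (along the photometer's y), 65 mm behind the press point and 3 mm below the flap's top
- lamp_hatch (a joint): angle of the small lamp hatch (rad): 0 shut, negative pressed in, 1.25 open; same kind of latch. It fills photometer x 0 to +60, y +110 to +160 mm and is to stay shut
- lamp_hatch_press (a point): middle of the ribbed patch on top of the small lamp hatch, 20 mm behind its front edge, at photometer x +20, y +135 mm
- jar: squat round white screw-top jar, 68 mm across, 46 mm tall, 0.11 to 0.24 kg, closed; origin at the centre of its underside, z up. It stands on the deck (105 mm up), overlapping the +y side of the sample-port hatch by 10 to 22 mm, and slides with friction about 0.6. Its edge is off that hatch when its origin is at photometer y -21 mm or more, and off the lamp hatch at +76 mm or less
- deck_vial_mid (a point): the capped amber glass vial (23 mm across, 50 mm tall, 30 g) that stands on the photometer's deck, to the +y side of the jar, left where it is; the point is its centre, 25 mm up
- vial_a_mid (a point): an amber vial of the same kind standing on the bench at the left (+y); its centre, 25 mm up
- vial_b_mid (a point): another such vial beside it; its centre, 25 mm up
- tip_box: lidded pipette-tip box on the bench at the right (-y), 120 x 85 x 81 mm; origin at the centre of its underside
- beaker: open glass beaker on the bench at the left, 72 mm across, 90 mm tall; origin at the centre of its underside
- dishes: stack of clear covered dishes on the bench at the right, 94 mm across, 46 mm tall; origin at the centre of its underside
- spatula: steel spatula lying on the bench at the right front, 190 mm long, lying along its own x; origin on its underside
Not all that is in view belongs to the job. What is shaped like the jar but orange or yellow is not meant.

How it is judged (in metres and radians):
On the way, in this order (a step that is already met when the one before it is completed fails the run):
1. the jar stands on the deck wholly off the sample-port hatch, which is still shut (y of jar in the frame of photometer between -0.021 and 0.076 m and z of jar in the frame of photometer between 0.1 and 0.11 m and angle between jar's own z axis and vertical below 0.1 rad and value of joint sample_hatch between -0.02 and 0.05 rad), for 0.2 s.
2. the sample-port hatch is pressed in (value of joint sample_hatch below -0.028 rad and y of jar in the frame of photometer above -0.021 m).
3. with nothing touching it, the sample-port hatch stands fully open and stays so (value of joint sample_hatch above 1.1 rad and contact force between sample_hatch and anything else below 0.1 N), for 0.6 s.
At the end, for the whole second after the job is handed in: the sample-port hatch is open at 1.1 rad or more and still; the lamp hatch is shut; the jar stands upright and at rest on the deck, its edge off the sample-port hatch (its centre at photometer y = -21 mm or more) and off the lamp hatch (y = +76 mm or less) (value of joint sample_hatch above 1.1 rad and velocity of joint sample_hatch below 0.1 rad/s and value of joint lamp_hatch between -0.02 and 0.05 rad and y of jar in the frame of photometer between -0.021 and 0.076 m and z of jar in the frame of photometer between 0.1 and 0.11 m and angle between jar's own z axis and vertical below 0.1 rad and linear speed of jar below 0.02 m/s); the robot touches nothing.
It fails at once if the jar is lifted off the deck, tipped, knocked down, or thrown up by the hatch opening under it (z of jar in the frame of photometer above 0.113 m or z of jar in the frame of photometer below 0.092 m or angle between jar's own z axis and vertical above 0.3 rad or (value of joint sample_hatch above 0.12 rad and y of jar in the frame of photometer below -0.022 m)).
It fails at once if the released hatch is pushed back down (value of joint sample_hatch above 0.25 rad and velocity of joint sample_hatch below -0.15 rad/s and (contact force between sample_hatch and the fingers above 0.5 N or contact force between sample_hatch and the arm above 0.5 N)).
It fails at once if the hatch is pressed with more than 40 N (contact force between sample_hatch and the fingers above 40 N or contact force between sample_hatch and the arm above 40 N).
It fails at once if the lamp hatch is pressed in or opened (value of joint lamp_hatch above 0.1 rad or value of joint lamp_hatch below -0.035 rad).
It fails at once if a vial or another bystander is moved by more than 15 mm, or a vial is knocked over (distance of any of deck_vial_mid, vial_a_mid, vial_b_mid, tip_box, beaker, dishes, spatula from where it was at the start of the episode above 0.015 m or angle between any of deck_vial_mid, vial_a_mid, vial_b_mid's own z axis and vertical above 0.4 rad).
It also fails if it takes over 42 s, if anything falls off the work surface, if the arm or the gripper's body presses on something with over 40 N, if the wrist force passes 120 N, or if a joint passes its speed limit or range.

ROBOT

A 6-joint arm with a two-finger parallel gripper is mounted at the origin on the work surface. World frame = base frame: x ahead of the robot, y to its left, z up, the work surface at z = 0. Lengths are in mm, angles in rad, forces in N, time in s.
With the tool pointing down it reaches from about 150 to 775 mm from the base axis. Payload 6.1 kg.
Tool frame: the origin (TCP) lies midway between the tips of the shut fingers; the grasp point (between the pads) lies 19 mm behind it; z points along the fingers, y is the direction in which the jaws open and shut (so a half turn about z gives the same grasp; the last joint's range is limited). The gripper opens to 85 mm and grips with 20 to 120 N. Pads are 22 mm wide; open, the fingers measure 114 mm over their backs; the gripper's body (76 mm by 85 mm) begins 54 mm behind the grasp point. The pads swing forward as they close: fully open they stand 13 mm farther back than shut.
Start: joints at [1.227, 0.126, -0.04, 1.405, 0, 1.571], TCP at [176.953, 494.263, 203.395] pointing down, gripper open.
Joint ranges: [-2.72, 2.72], [-0.95, 1.95], [-1.27, 1.35], [-1.78, 2.02], [-1.46, 1.47], [-3.14, 3.14]. Speed limits (rad/s): [2.39, 2.39, 3.01, 3.14, 3.14, 3.14].

INTERFACE

Orientations are given as a 3x3 rotation matrix whose columns are the frame's x, y, z axes.
In Python, from workcell import ctrl gives the robot as it stands. The module is installed in compiled form; this text tells all that it offers.
- The arm moves only by the tool apply_moves, never from a script. Its argument "commands" is one flat list of numbers, 6 for each row, row after row: the shift along the world's x, y, z in mm, then the turn, a rotation vector about the world's x, y, z in rad. In form: [tx, ty, tz, rx, ry, rz, tx, ty, tz, rx, ry, rz, ...]. A call has exactly 8 rows; each row shifts and turns the commanded pose from where the row before left it; what a row does not reach is not made up. A row lasts 1/8 s, in which the tool goes at most 62.5 mm and 10.7 degrees, less where a joint would pass 70% of its speed; a pose out of reach is approached as far as the arm can. A call with a gripper value outside its range is refused whole. "fingers" is the closure, from -1 (fully open) to 1 (shut), set as the call begins (left out, the last holds). The fingers move at their own pace and stop on an object; the grip force is fixed at half the most. Time passes only in rows, so rows that do not move let the fingers close, or fill a call up. It gives the time, the measured TCP pose, the force and the opening at its end, in the units of the state.
- ctrl.sense(): the state, without advancing time (a new reading comes with each control period).
- ctrl.camera(name): name is "scene" or "top" or "wrist"; returns a dict with "image" (480x640x3 uint8, red, green, blue), "vfov" (degrees; the focal length in pixels is half the picture's height over the tangent of half this angle, whatever the lens; pixels are square), "cx", "cy" (the principal point, pixels), "D" ([k1, k2, p1, p2, k3] as OpenCV has them; the pictures are not rectified), "rvec" (rotation vector, rad) and "tvec" (3), from world to camera coordinates, as OpenCV has them. Camera axes: x right, y down, z forward; pixel columns grow to the right and rows downward; lengths in mm; the calibration is good to about 2 mm. A picture is of the moment at which its call begins. There is no depth.
- ctrl.finish_job(): hands the job in, once; it reports no verdict.
The state is a dict: "clock": time; "joint_positions": joint angles; "qd": joint speeds; "joint_torque": joint torques, N m; "ee_pos": TCP position; "ee_rot": TCP orientation; "wrist_force": force on the tool from outside, world axes, zero at the start; "wrist_torque": the same for the moment, N m; "finger_gap": finger opening in mm.
Only numpy, scipy, OpenCV 4.12 (cv2) and the standard library are available. Lean on these libraries where they do the work, as an engineer would, in place of code of your own. Each camera call takes 0.05 s, during which the arm holds its last target.

## Working session

There is one attempt and no reset: what is moved stays moved. The work goes in short steps, Python scripts to look and compute and a tool call to move; the robot and the scene stay as the last step left them, time stands still between calls to the robot, and variables do not carry over. Pictures are saved under pics/ and viewed, and the job is handed in when it is done.

Besides the shell and the picture viewer there is one more tool, called after "Emit:" by a JSON object that holds its "method" and its "body". apply_moves: Moves the arm, as the interface text tells. Its arguments: {"type":"object","properties":{"commands":{"type":"array"},"fingers":{"type":"number"}},"required":["commands"]}

```bash
mkdir -p pics
python3 - <<'E'
from workcell import ctrl
import cv2,pickle
for n in ["scene","top","wrist"]:
    c=ctrl.camera(n); cv2.imwrite(f"pics/{n}0.png",c["image"][:,:,::-1]); pickle.dump(c,open(f"{n}0.pkl","wb"))
    print(n,c["vfov"],c["cx"],c["cy"],c["D"],c["rvec"],c["tvec"])
s=ctrl.sense(); print(s)
E
```

```text
scene 46.97426336958234 317.71853727313686 240.3456393949959 [0.03999277 0.         0.         0.         0.        ] [ 0.78730889  2.47277524 -1.18498548] [ 384.34168257 -103.78013428 1543.83356294]
top 46.16912298212546 315.73817565937577 243.13097908074673 [0.00990865 0.         0.         0.         0.        ] [ 2.14296119 -2.13934933  0.17988071] [  18.40366381  480.94595055 1312.36469932]
wrist 65.56292631807506 319.890175201933 244.54937582751154 [-0.05896274  0.          0.          0.          0.        ] [-2.37385565 -1.67133226 -0.23298052] [-523.62322355  -35.36208486  378.79745107]
{'clock': 0.15, 'joint_positions': array([ 1.22700704e+00,  1.26279609e-01, -4.03980541e-02,  1.40540920e+00,
       -2.89872659e-05,  1.57079416e+00]), 'qd': array([-8.22447722e-05, -1.78589977e-03,  2.63732803e-05, -1.03636478e-04,
       -6.60771330e-04, -1.75009583e-04]), 'joint_torque': array([-3.14334487e-03, -4.36278820e+01,  3.53147435e+01,  1.37167942e-02,
       -2.32077082e-04,  8.11809628e-06]), 'ee_pos': array([176.84086394, 493.93271478, 202.77727034]), 'ee_rot': array([[-9.41484965e-01,  3.37054735e-01, -4.07691620e-04],
       [ 3.37054980e-01,  9.41484169e-01, -1.22478519e-03],
       [-2.89844393e-05, -1.29053133e-03, -9.99999167e-01]]), 'wrist_force': array([0.19253634, 0.13342828, 0.01022355]), 'wrist_torque': array([ 0.0295385 , -0.01372705, -0.00395286]), 'finger_gap': 85.49067343491723}
```

View pics/scene0.png

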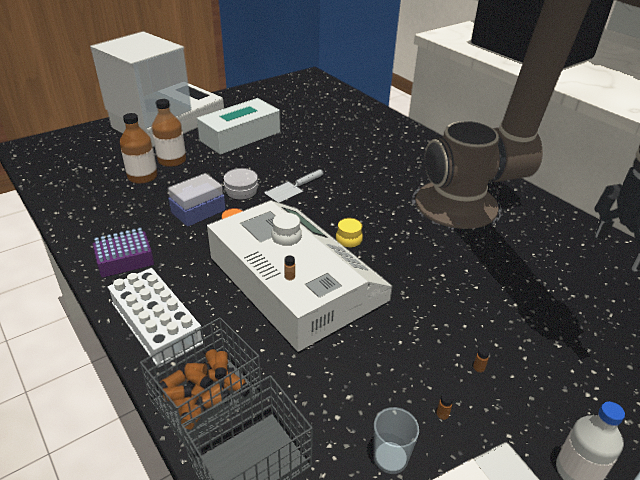

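View pics/top0.png

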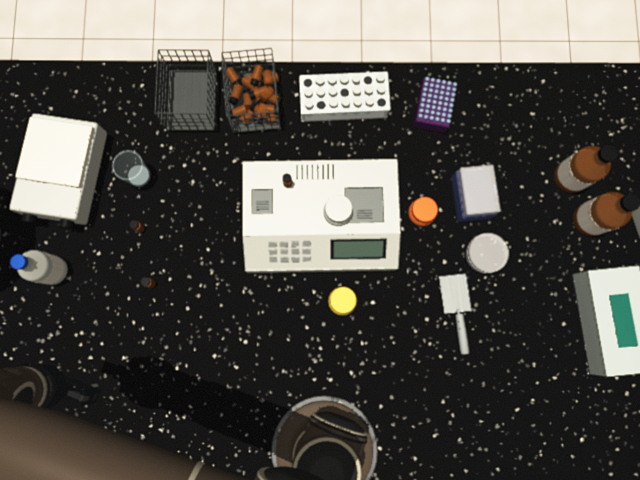

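The white jar is at top-view pixel (338,209), on the deck and over the edge of the large hatch at (365,204). The look-alikes are the orange jar (424,211) and the yellow jar (342,300), both on the bench. The deck vial is at (288,181) and the lamp hatch at (262,201). I choose the white jar and check it in a close crop.

Run:
```python
import cv2
a=cv2.imread("pics/top0.png")[150:280,235:410]; cv2.imwrite("pics/topcrop.png",cv2.resize(a,None,fx=4.5,fy=4.5,interpolation=cv2.INTER_CUBIC))
a=cv2.imread("pics/scene0.png")[190:355,200:400]; cv2.imwrite("pics/scenecrop.png",cv2.resize(a,None,fx=3.6,fy=3.6,interpolation=cv2.INTER_CUBIC))
```

```text
(no output)
```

View pics/topcrop.png

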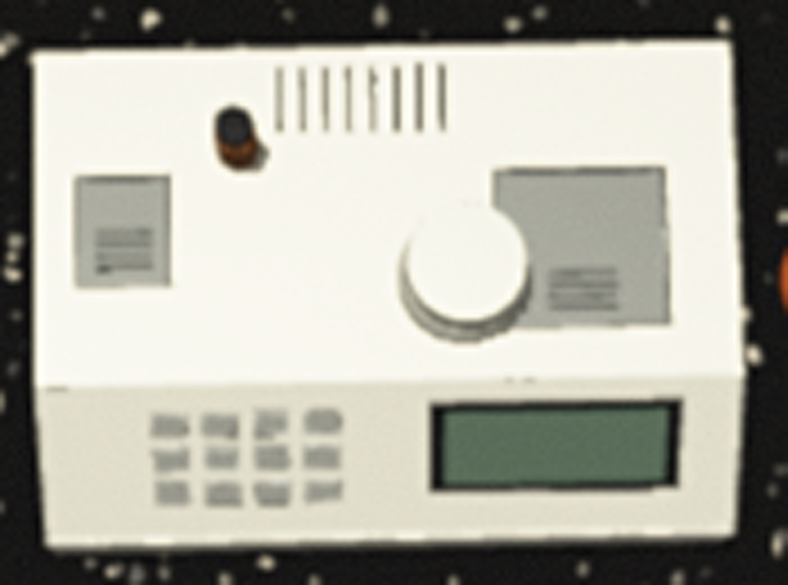

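View pics/scenecrop.png

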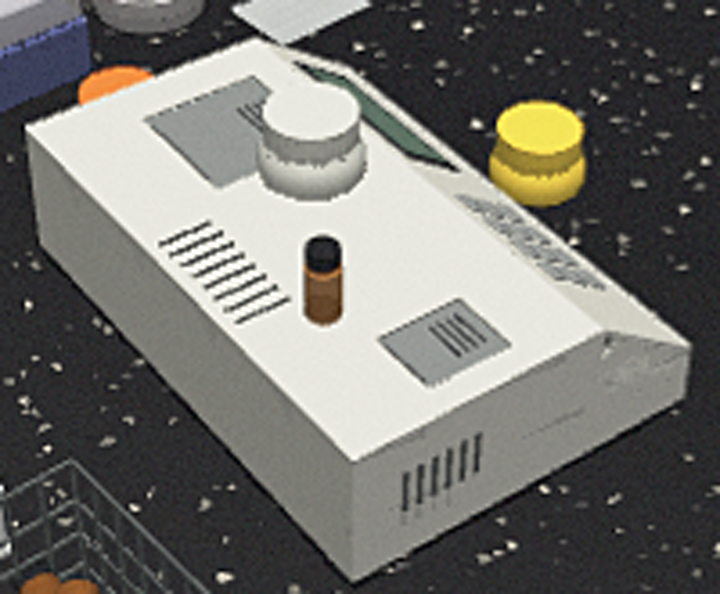

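```bash
cat > h.py <<'E'
import numpy as np,cv2,pickle
def K(c):
    f=240/np.tan(np.radians(c["vfov"])/2); return np.array([[f,0,c["cx"]],[0,f,c["cy"]],[0,0,1.]])
def proj(c,P): return cv2.projectPoints(np.array(P,float).reshape(-1,3),np.array(c["rvec"]),np.array(c["tvec"]),K(c),np.array(c["D"]))[0].reshape(-1,2)
def atz(c,uv,z):
    n=cv2.undistortPoints(np.array([[uv]],float),K(c),np.array(c["D"])).ravel()
    R=cv2.Rodrigues(np.array(c["rvec"]))[0]; o=-R.T@np.array(c["tvec"]); d=R.T@np.array([n[0],n[1],1]); return o+d*(z-o[2])/d[2]
def crop(uv,s,o): return ((np.array(uv,float)+.5)/s-.5)+np.array(o)
E
python3 - <<'E'
from h import *
from scipy.optimize import least_squares
T=pickle.load(open("top0.pkl","rb"));S=pickle.load(open("scene0.pkl","rb"))
loc={'rl':(125,180,105),'rr':(125,-180,105),'fl':(-50,180,105),'fr':(-50,-180,105),'srl':(60,-55,105),'srr':(60,-145,105),'sfr':(-25,-145,105),'lrl':(60,160,105),'lrr':(60,110,105),'lfr':(0,110,105),'lfl':(0,160,105)}
t=dict(rl=(33,50),rr=(731,42),fl=(36,387),fr=(743,374),srl=(493,170),srr=(665,168),sfr=(670,324),lrl=(77,177),lrr=(170,177),lfr=(170,286),lfl=(78,286))
s=dict(rl=(352,460),rr=(28,127),fr=(262,40),fl=(605,333),srr=(147,120),srl=(220,187),sfr=(253,77),lrr=(380,340),lrl=(432,386),lfl=(510,344),lfr=(460,299))
def W(p,P):
    c,sn=np.cos(p[2]),np.sin(p[2]); P=np.array(P,float); return np.c_[p[0]+c*P[:,0]-sn*P[:,1],p[1]+sn*P[:,0]+c*P[:,1],P[:,2]]
def res(p,use):
    r=[]
    for cam,d,sc,o in use:
        uv=np.array([crop(v,sc,o) for v in d.values()]); r.append(proj(cam,W(p,[loc[k] for k in d]))-uv)
    return np.vstack(r).ravel()
UT=(T,t,4.5,(235,150));US=(S,s,3.6,(200,190))
for use in ([UT],[US],[UT,US]):
    f=least_squares(res,[450,0,0],args=(use,),loss='soft_l1'); print(f.x, np.abs(f.fun).max().round(2), np.sqrt((f.fun**2).mean()).round(2))
p=f.x
np.save("phot.npy",p)
def L(w): 
    c,sn=np.cos(p[2]),np.sin(p[2]); d=w[:2]-p[:2]; return np.array([c*d[0]+sn*d[1],-sn*d[0]+c*d[1]])
for nm,cam,uv,z in [("jarT",T,crop((467,263),4.5,(235,150)),151),("jarS",S,crop((311,112),3.6,(200,190)),151),("vialT",T,crop((233,123),4.5,(235,150)),155),("vialS",S,crop((323,247),3.6,(200,190)),155)]:
    w=atz(cam,uv,z); print(nm,w.round(1),L(w).round(1))
print("press",W(p,[(-5,-100,104)]).round(1))
E
```

```text
[5.41131762e+02 8.31190383e+00 1.92003208e-02] 0.87 0.51
[5.42663551e+02 1.29220697e+01 1.29183147e-02] 1.46 0.7
[5.41417185e+02 9.83048394e+00 1.62769244e-02] 1.72 0.86
jarT [541.7 -30.2 151. ] [ -0.4 -40. ]
jarS [547.1 -24.  151. ] [  5.2 -33.9]
vialT [611.5  85.7 155. ] [71.3 74.7]
vialS [614.   89.6 155. ] [73.8 78.6]
press [[538.  -90.2 104. ]]
```

Emit:
{"method": "apply_moves", "body": {"commands": [23,-37,10,0,0,-0.0767,23,-37,10,0,0,-0.0767,23,-37,10,0,0,-0.0767,23,-37,10,0,0,-0.0767,23,-37,10,0,0,-0.0767,23,-37,10,0,0,-0.0767,23,-37,10,0,0,-0.0767,23,-37,10,0,0,-0.0767], "fingers": 1}}

```text
clock: 1.15
ee_pos: [361.4, 196.9, 283.6]
ee_rot: [[-0.574, 0.819, 0.0], [0.819, 0.574, 0.0], [0.0, 0.0, -1.0]]
wrist_force: [-0.3, 0.5, 0.2]
finger_gap: 0.0
```

Emit:
{"method": "apply_moves", "body": {"commands": [23,-38,0,0,0,-0.0767,23,-38,0,0,0,-0.0767,23,-38,0,0,0,-0.0767,23,-38,0,0,0,-0.0767,23,-38,0,0,0,-0.0767,23,-38,0,0,0,-0.0767,23,-38,0,0,0,-0.0767,23,-38,0,0,0,-0.0767]}}

```text
clock: 2.15
ee_pos: [545.4, -107.1, 283.1]
ee_rot: [[0.003, 1.0, -0.0], [1.0, -0.003, 0.0], [0.0, -0.0, -1.0]]
wrist_force: [-0.1, 0.2, -0.4]
finger_gap: -0.2
```

Run:
```python
from workcell import ctrl
import cv2,pickle
s=ctrl.sense(); print(s["clock"],s["ee_pos"],s["ee_rot"],s["joint_positions"],s["wrist_force"],s["finger_gap"])
for n in ["wrist"]:
    c=ctrl.camera(n); cv2.imwrite(f"pics/{n}1.png",c["image"][:,:,::-1]); pickle.dump(c,open(f"{n}1.pkl","wb"))
```

```text
2.15 [ 545.43659158 -107.08993135  283.07352959] [[ 2.94391706e-03  9.99995553e-01 -4.77150377e-04]
 [ 9.99995637e-01 -2.94380005e-03  2.45733582e-04]
 [ 2.44327854e-04 -4.77871714e-04 -9.99999856e-01]] [-1.93958724e-01  2.02428742e-01  2.26665205e-01  1.59554836e+00
  1.49157512e-04  1.37978143e+00] [-0.06526106  0.18431446 -0.35210422] -0.2314600202535353
```

View pics/wrist1.png

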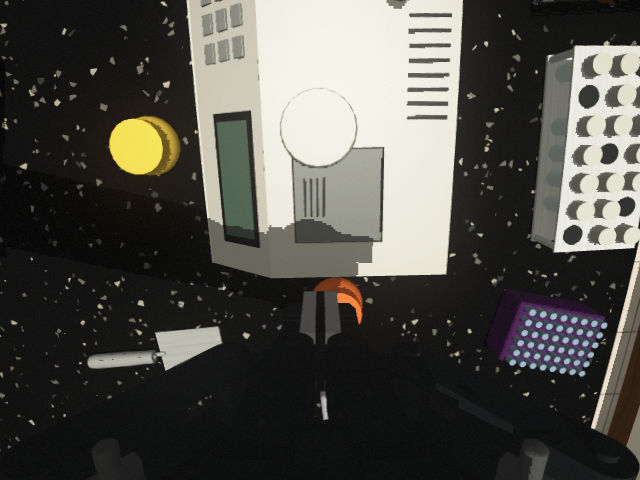

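Run:
```python
from h import *
W=pickle.load(open("wrist1.pkl","rb"))
for n,uv,z in [("jar",(318.5,128),151),("srl",(383,148),105),("srr",(382,241),105),("sfr",(295,242),105),("ribs",(315,197),104),("tip",(321,291),283)]:
    print(n,atz(W,uv,z).round(1))
p=np.load("phot.npy");c,s=np.cos(p[2]),np.sin(p[2])
for n,q in [("srl",(60,-55)),("srr",(60,-145)),("sfr",(-25,-145)),("press",(-5,-100))]: print(n,p[0]+c*q[0]-s*q[1],p[1]+s*q[0]+c*q[1])
```

```text
jar [544. -30. 151.]
srl [602.4 -46.4 105. ]
srr [ 605.  -134.2  105. ]
sfr [ 520.5 -135.   105. ]
ribs [540.2 -91.3 104. ]
tip [ 545.6 -110.4  283. ]
srl 602.3044287638984 -44.18565808346193
srr 603.7692872710315 -134.17373612468958
sfr 518.780546898761 -135.5572136036487
press 538.0454683210228 -90.23765047033861
```

The wrist view shows the jar lid at (318,128) and the ribs at (315,197), which agrees with the other cameras to within 2 mm. I'll descend on the jar's -y side, then push it towards +y.

Emit:
{"method": "apply_moves", "body": {"commands": [0,0,-25,0,0,0,-1,0,-25,0,0,0,0,0,-25,0,0,0,0,0,-25,0,0,0,0,0,-25,0,0,0,0,0,-20,0,0,0,0,0,-13,0,0,0,0,0,0,0,0,0]}}

```text
clock: 3.2
ee_pos: [543.3, -105.5, 124.5]
ee_rot: [[0.0, 1.0, -0.002], [1.0, -0.0, 0.0], [0.0, -0.002, -1.0]]
wrist_force: [-0.8, 0.1, 0.7]
finger_gap: -0.2
```

Emit:
{"method": "apply_moves", "body": {"commands": [0,8,0,0,0,0,0,8,0,0,0,0,0,6,0,0,0,0,0,4,0,0,0,0,0,4,0,0,0,0,0,4,0,0,0,0,0,4,0,0,0,0,0,4,0,0,0,0]}}

```text
clock: 4.2
ee_pos: [543.9, -63.5, 125.4]
ee_rot: [[0.0, 1.0, -0.0], [1.0, -0.0, 0.0], [0.0, -0.0, -1.0]]
wrist_force: [-0.5, 0.3, -0.6]
finger_gap: -0.2
```

Run:
```python
from workcell import ctrl
import cv2,pickle
for n in ["top","wrist"]:
    c=ctrl.camera(n); pickle.dump(c,open(f"{n}2.pkl","wb"));im=c["image"][:,:,::-1]
    if n=="top": im=cv2.resize(im[150:280,235:410],None,fx=4.5,fy=4.5,interpolation=cv2.INTER_CUBIC)
    cv2.imwrite(f"pics/{n}2.png",im)
```

```text
(no output)
```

View pics/wrist2.png

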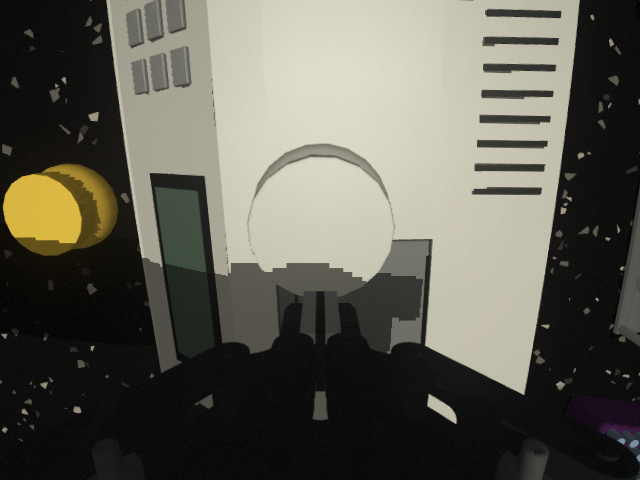

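View pics/top2.png

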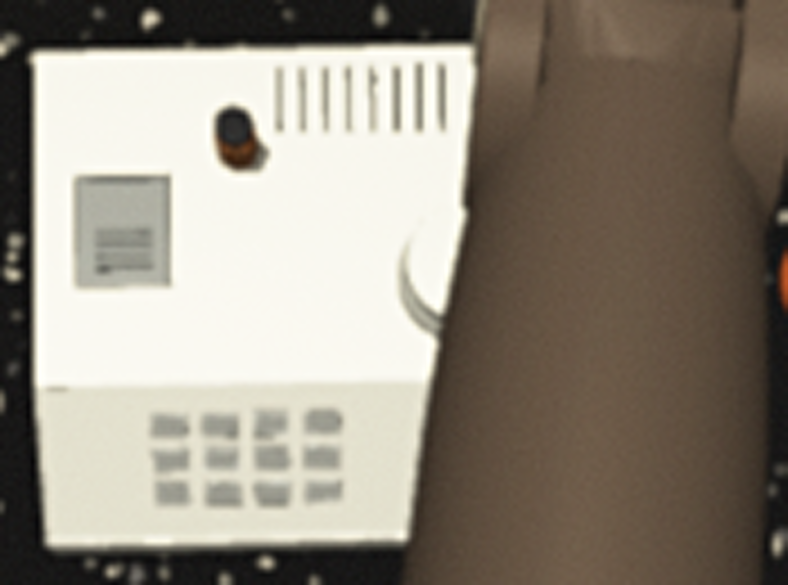

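Run:
```python
from h import *
W=pickle.load(open("wrist2.pkl","rb"))
for uv in [(321,227),(321,157),(321,297),(248,226),(394,226)]: print(atz(W,uv,151).round(1))
```

```text
[544.  -27.8 151. ]
[ 5.44e+02 -5.00e-01  1.51e+02]
[544.  -58.1 151. ]
[514.8 -27.4 151. ]
[573.1 -27.4 151. ]
```

Emit:
{"method": "apply_moves", "body": {"commands": [0,5,0,0,0,0,0,6,0,0,0,0,0,7,0,0,0,0,0,7,0,0,0,0,0,7,0,0,0,0,0,6,0,0,0,0,0,5,0,0,0,0,0,3,0,0,0,0]}}

```text
clock: 5.3
ee_pos: [544.0, -17.4, 125.4]
ee_rot: [[-0.0, 1.0, 0.0], [1.0, 0.0, -0.0], [-0.0, 0.0, -1.0]]
wrist_force: [-0.3, 0.2, -1.1]
finger_gap: -0.1
```

Run:
```python
from workcell import ctrl
import cv2,pickle
for n in ["scene","wrist"]:
    c=ctrl.camera(n); pickle.dump(c,open(f"{n}3.pkl","wb"));im=c["image"][:,:,::-1]
    if n=="scene": im=cv2.resize(im[190:355,200:400],None,fx=3.6,fy=3.6,interpolation=cv2.INTER_CUBIC)
    cv2.imwrite(f"pics/{n}3.png",im)
```

```text
(no output)
```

View pics/wrist3.png

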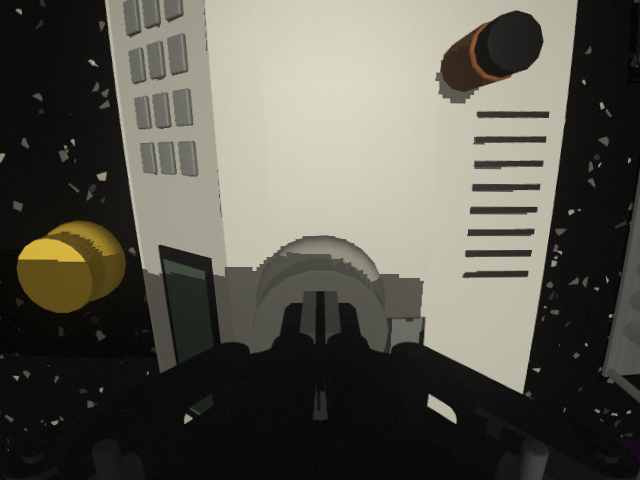

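View pics/scene3.png

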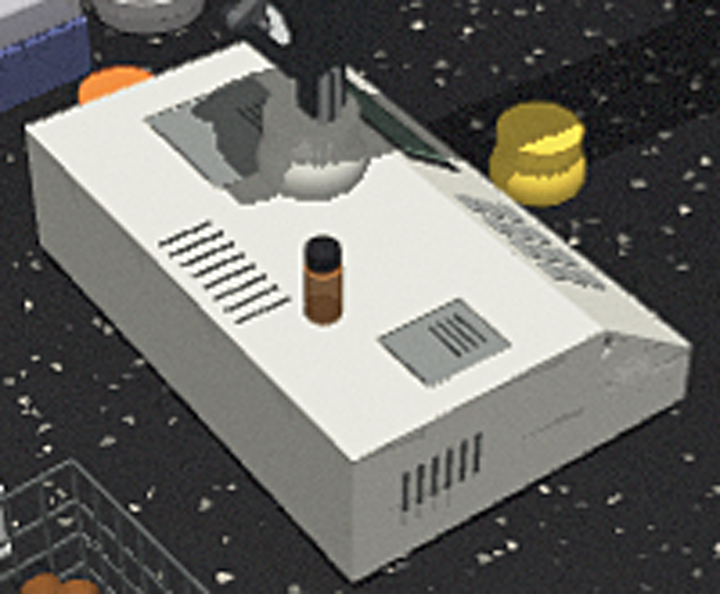

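Run:
```python
from h import *
from workcell import ctrl
s=ctrl.sense();print(s["ee_pos"],s["wrist_force"],s["clock"])
S=pickle.load(open("scene3.pkl","rb"));W=pickle.load(open("wrist3.pkl","rb"))
for z in (105,125,151,160): 
  print(z,(proj(S,[(544,-17.4,z)])-[200,190])*3.6, proj(W,[(544,-17.4,z)]))
W1=pickle.load(open("wrist1.pkl","rb")); print(proj(W1,[(545.4,-107,283)]))
W1=pickle.load(open("wrist2.pkl","rb")); print(proj(W1,[(543.9,-63.5,125.4)]))
im=cv2.imread("pics/wrist3.png")[200:420,200:450];cv2.imwrite("pics/w3c.png",cv2.resize(im,None,fx=3,fy=2.7,interpolation=cv2.INTER_CUBIC))
im=S["image"][170:270,240:340,::-1];cv2.imwrite("pics/s3c.png",cv2.resize(im,None,fx=6,fy=6,interpolation=cv2.INTER_CUBIC))
```

```text
[543.96366533 -17.49166996 125.41712207] [ 0.15902171 -0.5345549  -0.62434827] 5.4
105 [[320.81869926 174.03200253]] [[320.81093419 271.02055519]]
125 [[320.49726369 148.42482475]] [[320.86590453 285.00715468]]
151 [[320.06734871 114.34423018]] [[320.95682057 308.21663839]]
160 [[319.91524709 102.33234822]] [[320.99514992 318.03074065]]
[[320.65699635 284.69047695]]
[[320.71019996 285.68734886]]
```

View pics/w3c.png

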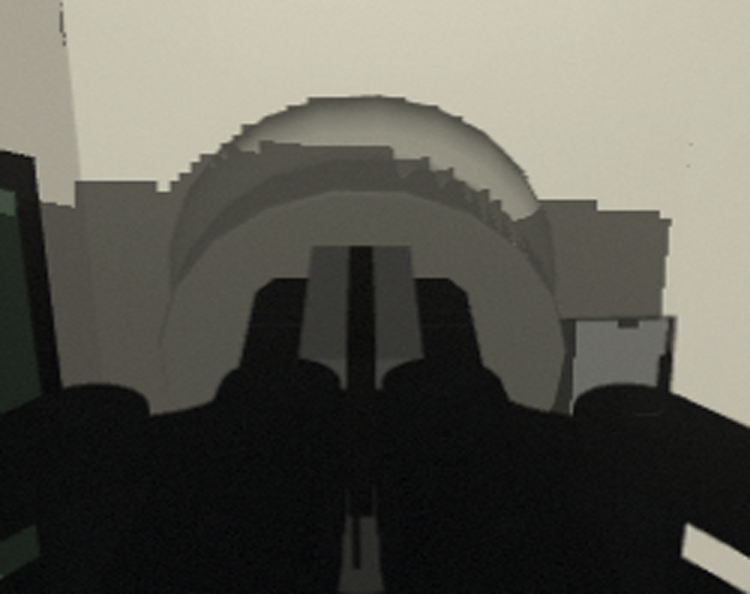

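View pics/s3c.png

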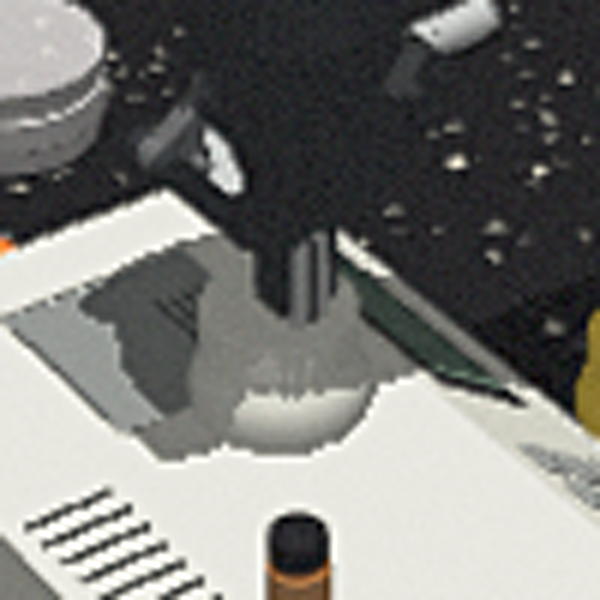

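Run:
```python
from h import *
for i,pts in ((1,[((318.5,89),151),((281,128),151),((356,128),151)]),(2,[((321,145),130),((321,157),151),((248,226),151),((394,226),151)]),(3,[((321,236),130),((321,271),151),((254,325),151),((388,325),151)])):
    W=pickle.load(open(f"wrist{i}.pkl","rb"))
    R=cv2.Rodrigues(np.array(W["rvec"]))[0]; print(i,"cam",-R.T@np.array(W["tvec"]))
    for uv,z in pts: print(uv,z,atz(W,uv,z).round(1))
```

```text
1 cam [545.49014124 -37.47958673 453.43668617]
(318.5, 89) 151 [544.1  -1.2 151. ]
(281, 128) 151 [514.8 -29.8 151. ]
(356, 128) 151 [573.2 -30.  151. ]
2 cam [543.69981104   6.48130988 295.71890102]
(321, 145) 130 [544.    3.5 130. ]
(321, 157) 151 [ 5.44e+02 -5.00e-01  1.51e+02]
(248, 226) 151 [514.8 -27.4 151. ]
(394, 226) 151 [573.1 -27.4 151. ]
3 cam [543.70644839  52.41604937 295.73055148]
(321, 236) 130 [544.    8.9 130. ]
(321, 271) 151 [544.   -0.6 151. ]
(254, 325) 151 [515.  -25.5 151. ]
(388, 325) 151 [573.  -25.4 151. ]
```

The jar hasn't moved. Its base is still at scene crop (311,170), and the finger seems to have passed over the lid, so the real tip looks higher than the reported TCP. I'll back off the same way and measure the tip.

Emit:
{"method": "apply_moves", "body": {"commands": [0,-12,0,0,0,0,0,-12,0,0,0,0,0,-12,0,0,0,0,0,-12,0,0,0,0,0,-12,0,0,0,0,0,-12,0,0,0,0,0,-10,0,0,0,0,0,0,0,0,0,0]}}

```text
clock: 6.4
ee_pos: [543.9, -100.4, 125.3]
ee_rot: [[0.001, 1.0, -0.0], [1.0, -0.001, 0.0], [0.0, -0.0, -1.0]]
wrist_force: [0.5, 0.1, 0.3]
finger_gap: -0.1
```

Run:
```python
from workcell import ctrl
from h import *
s=ctrl.sense();print(s["ee_pos"],s["wrist_force"],s["clock"],s["finger_gap"],s["joint_positions"])
for n in ["scene","wrist"]:
    c=ctrl.camera(n); pickle.dump(c,open(f"{n}4.pkl","wb"));im=c["image"][:,:,::-1]
    if n=="scene": im=cv2.resize(im[160:260,220:345],None,fx=6,fy=6,interpolation=cv2.INTER_CUBIC)
    cv2.imwrite(f"pics/{n}4.png",im)
    x,y,z=s["ee_pos"]
    for dz in (0,10,20,30): 
        q=proj(c,[(x,y,z+dz),(x+14,y+11,z+dz),(x-14,y+11,z+dz)])
        print(n,dz,((q-[220,160])*6 if n=="scene" else q).round().tolist())
```

```text
[ 543.93708675 -100.42862618  125.34354476] [0.52679075 0.05010038 0.26940577] 6.4 -0.07327142708315446 [-1.82612111e-01  1.89309577e-01 -1.35385051e-01  1.24617133e+00
  6.05781754e-05  1.38944410e+00]
scene 0 [[294.0, 318.0], [278.0, 344.0], [341.0, 320.0]]
scene 10 [[294.0, 297.0], [277.0, 322.0], [340.0, 298.0]]
scene 20 [[293.0, 275.0], [276.0, 301.0], [339.0, 277.0]]
scene 30 [[292.0, 253.0], [276.0, 279.0], [339.0, 255.0]]
wrist 0 [[321.0, 286.0], [350.0, 265.0], [292.0, 265.0]]
wrist 10 [[321.0, 294.0], [351.0, 272.0], [290.0, 272.0]]
wrist 20 [[321.0, 303.0], [353.0, 280.0], [288.0, 280.0]]
wrist 30 [[321.0, 313.0], [355.0, 289.0], [286.0, 289.0]]
```

View pics/scene4.png

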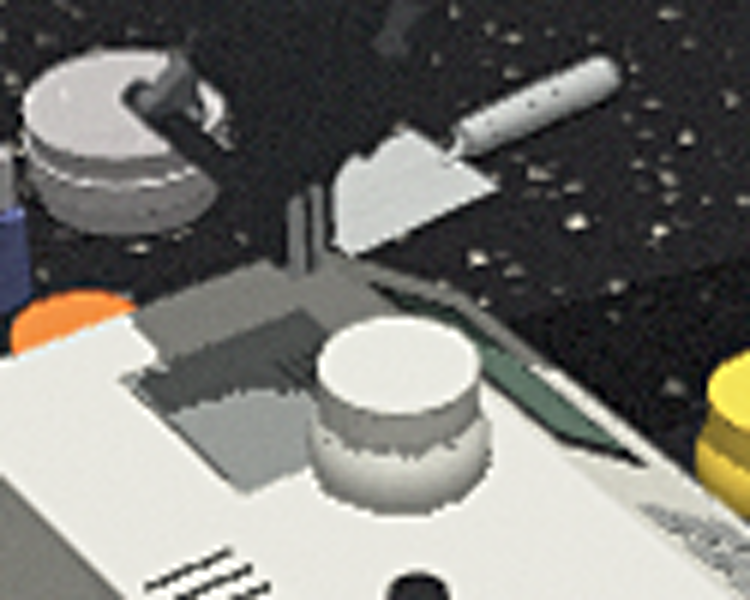

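View pics/wrist4.png

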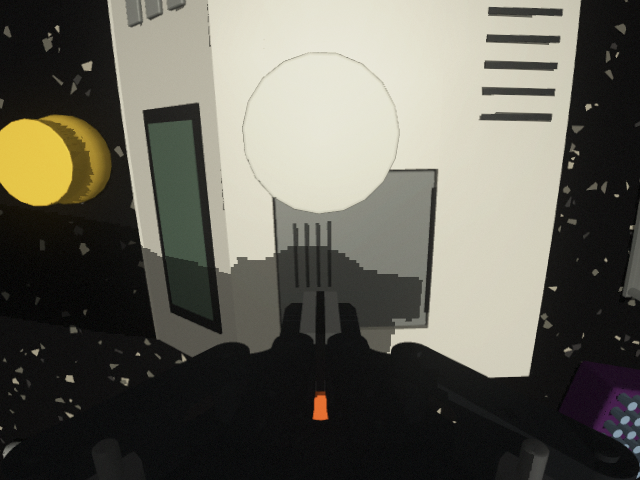

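Run:
```python
from h import *
from scipy.optimize import least_squares
S=pickle.load(open("scene4.pkl","rb"));W=pickle.load(open("wrist4.pkl","rb"))
im=S["image"][180:220,250:290,::-1];cv2.imwrite("pics/s4c.png",cv2.resize(im,None,fx=15,fy=15,interpolation=cv2.INTER_NEAREST))
im=W["image"][270:350,270:370,::-1];cv2.imwrite("pics/w4c.png",np.clip(2.5*cv2.resize(im,None,fx=7,fy=7,interpolation=cv2.INTER_NEAREST).astype(float),0,255))
us=crop((308,271),6,(220,160)); 
f=least_squares(lambda P: np.r_[proj(S,[P])[0]-us,proj(W,[P])[0]-[320.5,291]],[544,-100,140]); print(f.x,f.fun)
```

```text
[543.785335   -91.07803475 153.66768709] [-0.00855211 -0.00272181 -0.00116549 -0.001152  ][ WARN:0@0.752] global loadsave.cpp:1063 imwrite_ Unsupported depth image for selected encoder is fallbacked to CV_8U.
```

View pics/s4c.png

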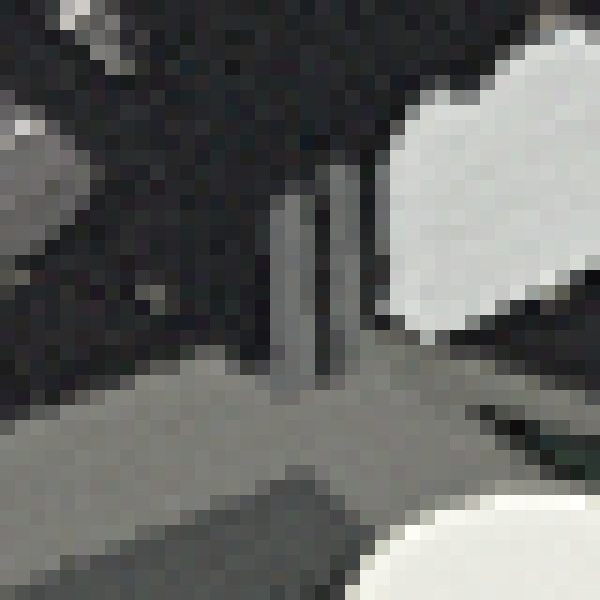

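View pics/w4c.png

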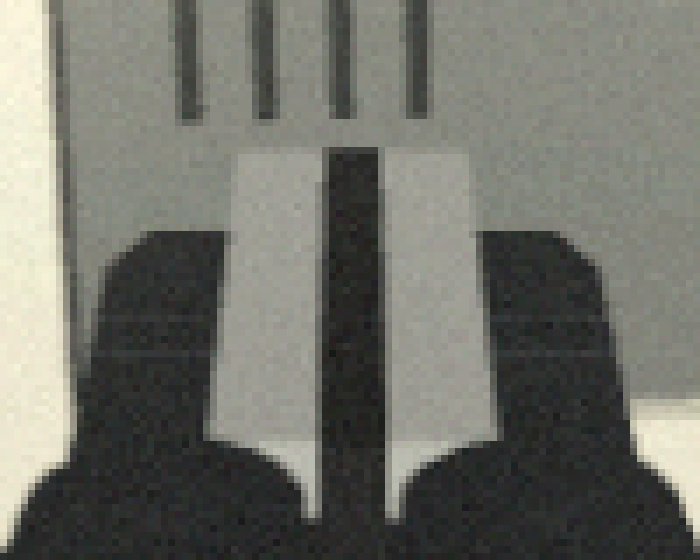

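The triangulated tip is about 28 mm above the reported TCP. Both cameras agree on this, and it explains the pass over the lid with no force. I'll lower by 28 mm and push again.

Emit:
{"method": "apply_moves", "body": {"commands": [0,0,-8,0,0,0,0,0,-8,0,0,0,0,0,-7,0,0,0,0,0,-5,0,0,0,0,6,0,0,0,0,0,8,0,0,0,0,0,6,0,0,0,0,0,0,0,0,0,0]}}

```text
clock: 7.5
ee_pos: [544.1, -79.2, 97.7]
ee_rot: [[-0.001, 1.0, 0.0], [1.0, 0.001, -0.0], [-0.0, 0.0, -1.0]]
wrist_force: [0.1, -0.2, 0.3]
finger_gap: -0.1
```

Run:
```python
from workcell import ctrl
from h import *
s=ctrl.sense();print(s["ee_pos"],s["wrist_force"],s["clock"])
c=ctrl.camera("scene"); pickle.dump(c,open("scene5.pkl","wb"));im=c["image"][:,:,::-1]
cv2.imwrite("pics/scene5.png",cv2.resize(im[160:260,220:345],None,fx=6,fy=6,interpolation=cv2.INTER_CUBIC))
```

```text
[544.12861799 -79.15098938  97.6656274 ] [ 0.10078361 -0.15465236  0.33677908] 7.5
```

View pics/scene5.png

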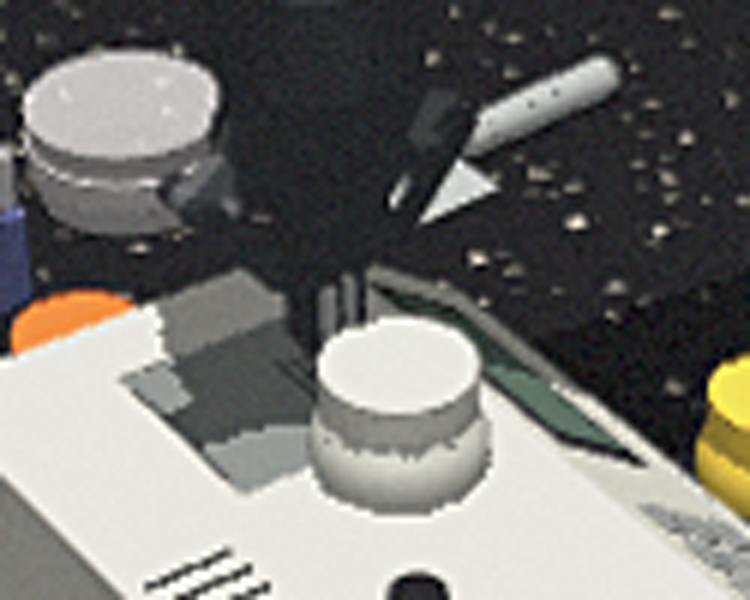

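The fingertip is now below the lid line and behind the jar, hidden at (340,325). Reported TCP reads below deck level with no contact force, which confirms the offset. Now I push +46 mm.

Emit:
{"method": "apply_moves", "body": {"commands": [0,4,0,0,0,0,0,6,0,0,0,0,0,7,0,0,0,0,0,7,0,0,0,0,0,7,0,0,0,0,0,7,0,0,0,0,0,5,0,0,0,0,0,3,0,0,0,0]}}

```text
clock: 8.55
ee_pos: [544.0, -33.4, 97.4]
ee_rot: [[-0.0, 1.0, -0.0], [1.0, 0.0, -0.0], [-0.0, -0.0, -1.0]]
wrist_force: [-0.7, -1.7, 0.5]
finger_gap: -0.2
```

Emit:
{"method": "apply_moves", "body": {"commands": [0,-5,0,0,0,0,0,-8,0,0,0,0,0,-12,10,0,0,0,0,-12,10,0,0,0,0,-12,5,0,0,0,0,-8,0,0,0,0,-3,0,0,0,0,0,0,0,0,0,0,0]}}

```text
clock: 9.55
ee_pos: [540.5, -90.6, 122.0]
ee_rot: [[0.0, 1.0, -0.001], [1.0, -0.0, 0.0], [0.0, -0.001, -1.0]]
wrist_force: [-0.6, -0.8, -0.3]
finger_gap: -0.1
```

Run:
```python
from workcell import ctrl
from h import *
s=ctrl.sense();print(s["ee_pos"],s["wrist_force"],s["clock"])
for n in ("scene","wrist"):
    c=ctrl.camera(n); pickle.dump(c,open(f"{n}6.pkl","wb"));im=c["image"][:,:,::-1]
    if n=="scene": im=cv2.resize(im[160:285,220:345],None,fx=4.8,fy=4.8,interpolation=cv2.INTER_CUBIC)
    cv2.imwrite(f"pics/{n}6.png",im)
```

```text
[540.45341439 -90.59048239 122.04642082] [-0.60240162 -0.8208607  -0.28788004] 9.55
```

View pics/scene6.png

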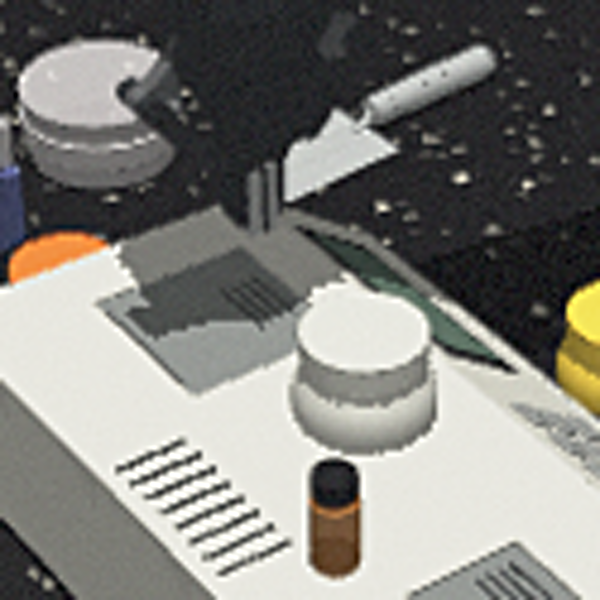

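View pics/wrist6.png

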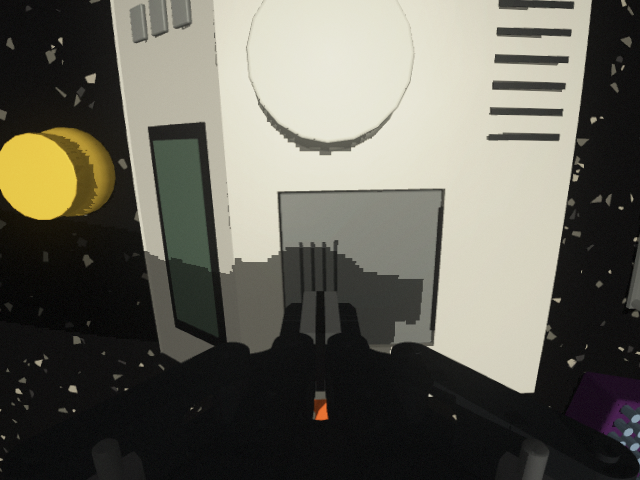

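Run:
```python
from h import *
W=pickle.load(open("wrist6.pkl","rb"));S=pickle.load(open("scene6.pkl","rb"))
for n,uv,z in [("lid L",(247,55),151),("lid R",(414,52),151),("lid near",(330,142),151),("sfl",(279,192),105),("srl",(444,189),105),("srr",(434,345),105),("ribs top L",(301,242),104),("ribs topR",(336,241),104)]: print(n,atz(W,uv,z).round(1))
print("scene lid",atz(S,crop((364,331),4.8,(220,160)),151))
p=np.load("phot.npy");c,s=np.cos(p[2]),np.sin(p[2])
for n,q in [("sfl",(-25,-55)),("srl",(60,-55)),("srr",(60,-145)),("press",(-5,-100))]: print(n,p[0]+c*q[0]-s*q[1],p[1]+s*q[0]+c*q[1])
```

```text
lid L [514.7   7.6 151. ]
lid R [573.2   8.6 151. ]
lid near [543.9 -22.3 151. ]
sfl [519.5 -47.2 105. ]
srl [602.9 -45.5 105. ]
srr [ 605.5 -134.6  105. ]
ribs top L [530.2 -73.6 104. ]
ribs topR [548.6 -73.1 104. ]
scene lid [546.00758463  10.9153741  151.        ]
sfl 517.3156883916279 -45.56913556242104
srl 602.3044287638984 -44.18565808346193
srr 603.7692872710315 -134.17373612468958
press 538.0454683210228 -90.23765047033861
```

The jar is now at photometer y ≈ -1 mm, clear of both hatches. Next I lower over the ribs.

Emit:
{"method": "apply_moves", "body": {"commands": [-1,0,-8,0,0,0,0,0,-8,0,0,0,0,0,-8,0,0,0,0,0,-8,0,0,0,0,0,-5,0,0,0,0,0,-2,0,0,0,0,0,0,0,0,0,0,0,0,0,0,0]}}

```text
clock: 10.65
ee_pos: [540.2, -90.8, 83.7]
ee_rot: [[0.0, 1.0, 0.001], [1.0, -0.0, -0.0], [-0.0, 0.001, -1.0]]
wrist_force: [-0.3, 1.0, -0.8]
finger_gap: -0.3
```

Run:
```python
from workcell import ctrl
from h import *
s=ctrl.sense();print(s["ee_pos"],s["wrist_force"],s["clock"])
c=ctrl.camera("scene"); pickle.dump(c,open("scene7.pkl","wb"));im=c["image"][:,:,::-1]
cv2.imwrite("pics/scene7.png",cv2.resize(im[170:260,230:320],None,fx=6.5,fy=6.5,interpolation=cv2.INTER_CUBIC))
```

```text
[540.15799585 -90.79527657  83.71933358] [-0.33429847  1.03064236 -0.79447357] 10.65
```

View pics/scene7.png

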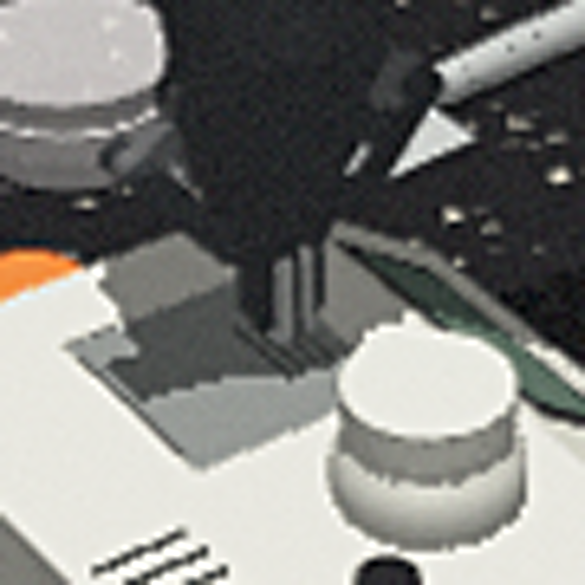

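The fingertip is at (280,337), just above the ribs and on target. I'll creep down.

Emit:
{"method": "apply_moves", "body": {"commands": [0,0,-0.6,0,0,0,0,0,-0.6,0,0,0,0,0,-0.6,0,0,0,0,0,-0.6,0,0,0,0,0,-0.6,0,0,0,0,0,-0.5,0,0,0,0,0,-0.5,0,0,0,0,0,0,0,0,0]}}

```text
clock: 11.7
ee_pos: [539.9, -90.7, 79.4]
ee_rot: [[0.0, 1.0, -0.0], [1.0, -0.0, 0.0], [0.0, -0.0, -1.0]]
wrist_force: [-0.5, 0.0, -1.1]
finger_gap: 0.2
```

Emit:
{"method": "apply_moves", "body": {"commands": [0,0,-0.3,0,0,0,0,0,-0.3,0,0,0,0,0,-0.3,0,0,0,0,0,-0.3,0,0,0,0,0,-0.3,0,0,0,0,0,-0.3,0,0,0,0,0,-0.2,0,0,0,0,0,0,0,0,0]}}

```text
clock: 12.7
ee_pos: [539.9, -90.7, 77.4]
ee_rot: [[0.0, 1.0, -0.0], [1.0, -0.0, -0.0], [-0.0, -0.0, -1.0]]
wrist_force: [-0.5, -0.2, -0.0]
finger_gap: -0.0
```

Run:
```python
from workcell import ctrl
from h import *
s=ctrl.sense();print(s["ee_pos"],s["wrist_force"],s["wrist_torque"],s["clock"])
c=ctrl.camera("scene"); pickle.dump(c,open("scene8.pkl","wb"));im=c["image"][:,:,::-1]
cv2.imwrite("pics/scene8.png",cv2.resize(im[200:245,250:295],None,fx=13,fy=13,interpolation=cv2.INTER_CUBIC))
```

```text
[539.92496577 -90.72757032  77.36950369] [-0.47936783 -0.1517565  -0.02847362] [-0.01367608 -0.02343369  0.00824819] 12.7
```

View pics/scene8.png

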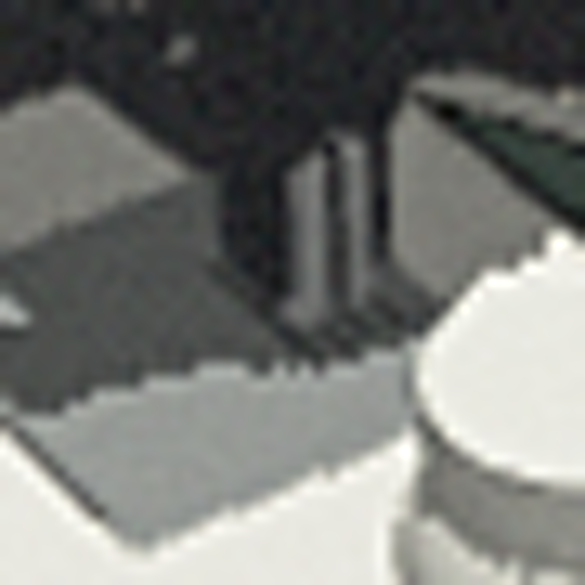

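Emit:
{"method": "apply_moves", "body": {"commands": [0,0,-0.3,0,0,0,0,0,-0.3,0,0,0,0,0,-0.3,0,0,0,0,0,-0.3,0,0,0,0,0,-0.3,0,0,0,0,0,-0.3,0,0,0,0,0,-0.2,0,0,0,0,0,0,0,0,0]}}

```text
clock: 13.75
ee_pos: [539.9, -90.7, 75.4]
ee_rot: [[0.0, 1.0, 0.0], [1.0, -0.0, 0.0], [0.0, 0.0, -1.0]]
wrist_force: [-1.1, 0.0, 1.7]
finger_gap: 0.4
```

Emit:
{"method": "apply_moves", "body": {"commands": [0,0,-0.3,0,0,0,0,0,-0.3,0,0,0,0,0,-0.3,0,0,0,0,0,-0.3,0,0,0,0,0,0,0,0,0,0,0,0,0,0,0,0,0,0,0,0,0,0,0,0,0,0,0]}}

```text
clock: 14.75
ee_pos: [539.9, -90.7, 74.2]
ee_rot: [[0.0, 1.0, -0.0], [1.0, -0.0, -0.0], [-0.0, -0.0, -1.0]]
wrist_force: [-1.6, 0.5, 1.9]
finger_gap: 0.2
```

Emit:
{"method": "apply_moves", "body": {"commands": [0,0,-0.3,0,0,0,0,0,-0.3,0,0,0,0,0,-0.3,0,0,0,0,0,-0.3,0,0,0,0,0,0,0,0,0,0,0,0,0,0,0,0,0,0,0,0,0,0,0,0,0,0,0]}}

```text
clock: 15.75
ee_pos: [539.9, -90.7, 73.0]
ee_rot: [[0.0, 1.0, -0.0], [1.0, -0.0, -0.0], [-0.0, -0.0, -1.0]]
wrist_force: [-0.8, -0.4, 2.3]
finger_gap: -0.2
```

Emit:
{"method": "apply_moves", "body": {"commands": [0,0,-0.2,0,0,0,0,0,-0.2,0,0,0,0,0,-0.2,0,0,0,0,0,-0.2,0,0,0,0,0,0,0,0,0,0,0,0,0,0,0,0,0,0,0,0,0,0,0,0,0,0,0]}}

```text
clock: 16.75
ee_pos: [540.0, -90.7, 72.5]
ee_rot: [[0.0, 1.0, 0.0], [1.0, -0.0, -0.0], [-0.0, 0.0, -1.0]]
wrist_force: [-1.9, 0.6, 5.5]
finger_gap: -0.1
```

Run:
```python
from workcell import ctrl
from h import *
F=[]
for i in range(3):
    c=ctrl.camera("scene"); s=ctrl.sense();F.append(s["wrist_force"])
print(s["ee_pos"],np.round(F,1).tolist(),s["clock"])
im=c["image"][:,:,::-1]
cv2.imwrite("pics/scene9.png",cv2.resize(im[200:245,250:295],None,fx=13,fy=13,interpolation=cv2.INTER_CUBIC))
```

```text
[539.99704284 -90.73264901  72.55282401] [[-2.3, 0.5, 5.3], [-2.8, -0.3, 4.1], [-1.8, 0.1, 5.4]] 16.9
```

View pics/scene9.png

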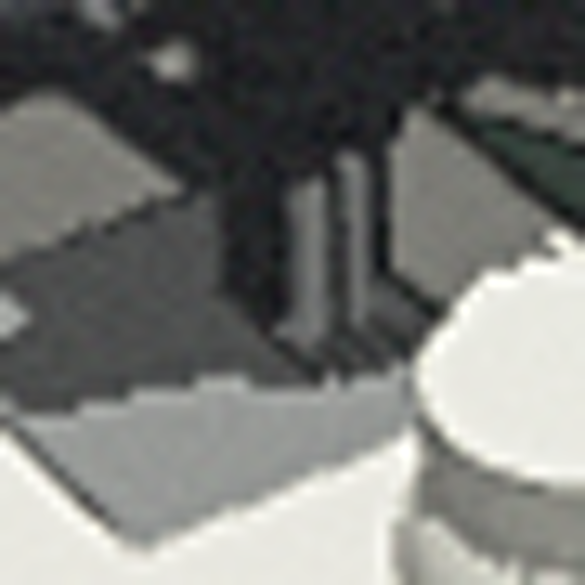

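Force has jumped to about 5 N while the measured position lags the command, so the flap is at its stop. I'll add a slight extra press, then lift away quickly and move back.

Emit:
{"method": "apply_moves", "body": {"commands": [0,0,-0.3,0,0,0,0,0,0,0,0,0,0,0,25,0,0,0,-10,0,45,0,0,0,-30,0,45,0,0,0,-35,0,45,0,0,0,-35,0,30,0,0,0,-35,0,10,0,0,0]}}

```text
clock: 17.9
ee_pos: [394.9, -90.9, 273.8]
ee_rot: [[0.0, 1.0, 0.003], [1.0, -0.0, -0.001], [-0.001, 0.003, -1.0]]
wrist_force: [-0.6, -0.5, -0.1]
finger_gap: 0.0
```

Emit:
{"method": "apply_moves", "body": {"commands": [-35,0,0,0,0,0,-35,0,0,0,0,0,-20,0,0,0,0,0,0,0,0,0,0,0,0,0,0,0,0,0,0,0,0,0,0,0,0,0,0,0,0,0,0,0,0,0,0,0]}}

```text
clock: 18.9
ee_pos: [305.2, -90.7, 271.7]
ee_rot: [[-0.0, 1.0, -0.0], [1.0, 0.0, 0.0], [0.0, -0.0, -1.0]]
wrist_force: [-0.6, -0.3, -0.1]
finger_gap: 0.0
```

Run:
```python
from workcell import ctrl
from h import *
s=ctrl.sense();print(s["ee_pos"],s["wrist_force"],s["clock"])
c=ctrl.camera("scene"); im=c["image"][:,:,::-1]; pickle.dump(c,open("scene10.pkl","wb"))
cv2.imwrite("pics/scene10.png",cv2.resize(im[130:355,140:400],None,fx=2.6,fy=2.6,interpolation=cv2.INTER_CUBIC))
```

```text
[305.24882332 -90.73027395 271.73814037] [-0.57110168 -0.30394047 -0.09265511] 18.9
```

View pics/scene10.png

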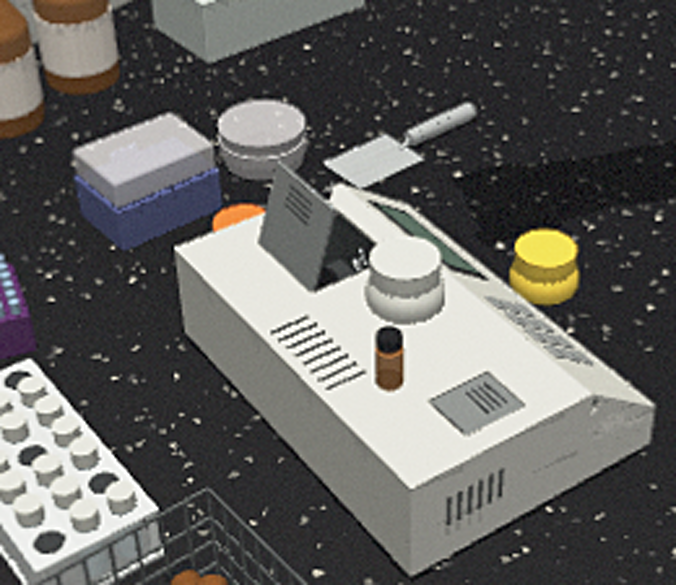

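The hatch stands open, with its flap top edge at (285,165). The jar is beside it at (405,280), the lamp hatch is shut at (478,402), and the vial is upright. I'll wait one more second, check again and hand in.

Emit:
{"method": "apply_moves", "body": {"commands": [0,0,0,0,0,0,0,0,0,0,0,0,0,0,0,0,0,0,0,0,0,0,0,0,0,0,0,0,0,0,0,0,0,0,0,0,0,0,0,0,0,0,0,0,0,0,0,0]}}

```text
clock: 19.95
ee_pos: [305.0, -90.7, 271.9]
ee_rot: [[0.0, 1.0, 0.0], [1.0, -0.0, -0.0], [-0.0, 0.0, -1.0]]
wrist_force: [0.2, 0.1, -0.4]
finger_gap: -0.3
```

Run:
```python
from workcell import ctrl
from h import *
c=ctrl.camera("scene"); a=pickle.load(open("scene10.pkl","rb"))
d=np.abs(c["image"].astype(int)-a["image"])[130:355,140:400].max(2); print("changed px",(d>40).sum())
# flap angle check: top front corners at both y
p=np.load("phot.npy");C,s=np.cos(p[2]),np.sin(p[2])
for th in (1.1,1.25):
    for y in (-145,-55):
        x=60-85*np.cos(th);z=102+85*np.sin(th)
        print(th,((proj(c,[(p[0]+C*x-s*y,p[1]+s*x+C*y,z)])-[140,130])*2.6).round())
print(ctrl.sense()["wrist_force"]); print(ctrl.finish_job())
```

```text
changed px 0
1.1 [[292. 156.]]
1.1 [[349. 204.]]
1.25 [[280. 155.]]
1.25 [[337. 204.]]
[-0.01382846  0.659984    0.39846571]
the job is handed in; nothing more can be done
None
```

The sample-port hatch is open and has stayed open, and I handed the job in at about 20 s. The hand-in call gives no verdict.

- **Jar:** I slid it about 38 mm towards +y with the shut fingers. It now stands at about photometer y -1 mm, upright and clear of both hatches.
- **Hatch:** I pressed the ribbed front once, reaching about 5 N at the stop, then lifted away and backed off. The hatch swung open by itself.

**Last checks:**
- Two pictures about 1 s apart show no change in the photometer area.
- The flap's top edge at (285,165) lies nearest the projections for about 1.2 rad, but one corner is roughly 10 px off them. That makes it a rough reading of the angle.
- The lamp hatch is shut, the deck vial is upright, and the robot touches nothing. I checked the vials and beaker on the left bench only in the first pictures, and the arm did not go near them after that.

**What disagreed:** the reported TCP was about 28 mm beyond the fingertips seen in the cameras. Because of that my first push passed over the lid without touching the jar. I measured the real tip from two cameras and corrected for it before the push and the press that worked.

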